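Start the barrel polisher: one click on the dial, then the start button

TASK

Set the barrel polisher running from its grey control box: put a fingertip on the broad knurled dial and turn it one click clockwise (seen from above), so that it settles in the first notch after off. Then press the round start button beside it all the way down and let it come back up. Only touch the controls: pick nothing up, and leave the other things on the table as they are.

Things in the scene. Friction and masses are not known exactly. Their poses are not given: they have to be found in the camera images.
- control: Grey control box, 220 (its x) by 200 (its y) by 55 mm high, screwed to the table; origin at the centre of its underside, z up. Its top panel carries the dial, the start button, a black fuse cap (14 mm wide, 4 mm high, only for looks) and a loose ring box.
- dial_top (a point): Centre of the top face of the dial, on its upright axis, 73 mm above the table, 30 mm along the box's +x from its centre. A bare metal disc 108 mm across with a knurled rim, too broad to pinch, 18 mm proud of the panel; press on its flat top and drag it round. A white line near the rim is its index; three white panel marks grow longer from off via first (at the box's +x) to second.
- dial (a joint): Dial angle in rad, growing clockwise seen from above: spring notches at 0 (off, where it starts), 0.70 (first) and 1.40 (second), stops at -0.1 and 1.5. Let go, it snaps into the nearer notch; the humps lie at about 0.35 and 1.05 and take some 0.12 N m (3.5 N sideways at 36 mm from the axis; pressing there with about 10 N is enough).
- start_button_top (a point): Centre of the top of the start button, a round black push button 28 mm across in a round steel housing on the panel, 78 mm along -x and 50 mm along -y of the box from its centre; it is pressed straight down.
- start_button (a joint): Travel of the start button in m: 0 up, 0.006 fully down (takes 5 N); a spring returns it.
- barrel_center (a point): Centre of the loose polishing barrel (rubber drum, 110 mm across, 140 mm long) lying on the rollers of the polisher behind. Leave alone.
- ring_box: White ring box, 50 by 50 by 30 mm high, loose on the panel of the control box; origin at the centre of its underside. Leave alone.
- media_jar: Glass jar, 60 mm across, 75 mm high, beside the control box; origin at the centre of its underside. Leave alone.
- ring_cone: Wooden ring cone on a 60 mm foot, 85 mm high, beside the control box; origin at the centre of its underside. Leave alone.
- fruit_bowl: Wooden bowl of oranges, 170 mm across, 76 mm high; origin at the centre of its underside. Leave alone.
- gift_box: White box, 120 by 80 by 50 mm high; origin at the centre of its underside. Leave alone.

How it is judged (in metres and radians):
On the way, in this order (a step that is already met when the one before it is completed fails the run):
1. the dial sits in the first notch (value of joint dial between 0.58 and 0.82 rad), for 0.2 s.
2. the start button is pressed all the way down with the dial in the first notch (all of step 1 and value of joint start_button above 0.0045 m), for 0.05 s.
At the end, for the whole second after the job is handed in: The dial rests in the first notch (0.70 rad, within 0.12), the start button is back up (within 1.5 mm), and no other thing has moved by more than 20 mm (all of step 1 and velocity of joint dial between -0.1 and 0.1 rad/s and value of joint start_button below 0.0015 m and distance of each of barrel_center, ring_box, media_jar, ring_cone, fruit_bowl, gift_box from where it was at the start of the episode below 0.02 m); the robot touches nothing.
It fails at once if another thing on the table is lifted, carried or shoved (moved more than 20 mm) (distance of any of barrel_center, ring_box, media_jar, ring_cone, fruit_bowl, gift_box from where it was at the start of the episode above 0.02 m).
It fails at once if another thing on the table is knocked over (angle between any of ring_box, media_jar, ring_cone, fruit_bowl, gift_box's own z axis and vertical above 0.5 rad).
It also fails if it takes over 54 s, if anything falls off the work surface, if the arm or the gripper's body presses on something with over 40 N, if the wrist force passes 120 N, or if a joint passes its speed limit or range.

ROBOT

A 6-joint arm with a two-finger parallel gripper is mounted at the origin on the work surface. World frame = base frame: x ahead of the robot, y to its left, z up, the work surface at z = 0. Lengths are in m, angles in degrees, forces in N, time in s.
With the tool pointing down it reaches from about 0.4 to 0.825 m from the base axis. Payload 7 kg.
Tool frame: the origin (TCP) lies at the very end of the fingers, on their centre line; the grasp point (between the pads) lies tcp_to_grasp behind it (tcp_to_grasp is the distance from the TCP to the grasp point, in m); x points along the fingers, y is the direction in which the jaws open and shut, and the axes are right-handed (so a half turn about x gives the same grasp; the last joint's range is limited). The gripper opens to 88 mm and grips with 3 to 60 N. Pads are 19 mm wide; open, the fingers measure 130 mm over their backs; the gripper's body (78 mm by 193 mm) begins 47 mm behind the grasp point.
Start: joints at [91.564, 20.546, 0.682, 0, -70.136, -16.507], TCP at [0.174, 0.652, 0.202] pointing down, gripper open.
Joint ranges: [-176.03, 176.03], [-82.01, 121.73], [-58.28, 71.71], [-173.87, 95.51], [-174.79, -0.11], [-173.66, 173.66]. Speed limits (degrees/s): [136.94, 136.94, 172.46, 180, 180, 180].

INTERFACE

Orientations are given as [roll, pitch, yaw] about the fixed x, y, z axes, in that order (R = Rz(yaw) Ry(pitch) Rx(roll)).
In Python, from plant import * gives the robot as it stands. The module is installed in compiled form; this text tells all that it offers.
- The arm moves only by the shell command python3 -m pendant 'ROWS'. ROWS is JSON, a list of rows, each an object with "claw": the finger opening in mm, from 0 to 87.6; "linear": the shift along the tool's x, y, z in mm, a list of three; "twist": the turn about the tool's x in rad. In form: [{"claw": claw, "linear": [tx, ty, tz], "twist": twist}, ...]. A call has exactly 10 rows; each row shifts and turns the commanded pose from where the row before left it, along the tool's axes as they then stand; what a row does not reach is not made up. A row lasts 1/12 s, in which the tool goes at most 41.7 mm and 7.16 degrees, less where a joint would pass 70% of its speed; a pose out of reach is approached as far as the arm can. A call with a gripper value outside its range is refused whole. The fingers move at their own pace and stop on an object; the grip force is fixed at half the most. Time passes only in rows, so rows that do not move let the fingers close, or fill a call up. It gives the time, the measured TCP pose, the force and the opening at its end, in the units of the state.
- get_obs(): the state, without advancing time (a new reading comes with each control period).
- snapshot(name): name is "scene" or "side" or "wrist"; returns (picture, depth): 480x640x3 uint8, red, green, blue; 480x640 float32, m along the optical axis (not along the pixel's ray), 0 where there is no reading.
- camera_params(name): a dict with "fx", "fy", "cx", "cy" (pixels), "k1" (the pictures are not rectified: a ray, as slopes to the right and down, at radius r is drawn at 1 + k1 r^2 times it, then the intrinsics apply), "rvec" (rotation vector, rad) and "tvec" (3), from world to camera coordinates, as OpenCV has them. Camera axes: x right, y down, z forward; pixel columns grow to the right and rows downward; lengths in m; the calibration is good to about 2 mm. A picture is of the moment at which its call begins: read the wrist's pose just before it. camera_params takes no time and is no camera call; for the wrist camera it gives the pose at the moment of the call.
- close_job(): hands the job in, once; it reports no verdict.
Trained networks look in the newest picture that a camera, given by its name, has taken for a name from the list of things; names that differ only in an ending like _2 or _b are one class to them, and where a whole thing is asked for, a point or a joint stands for the part that bears it (a point fixed in the world has none). Each returns a list of dicts, best first, with "confidence" (0 to 1); they miss things now and then, are a little off and sometimes report something else, mostly with a low value. They report only what shows in the picture. A call takes as long as a camera call.
- boxes_of(camera, target): "xy" ([column, row] in pixels, amid what is visible of it).
The state is a dict: "clock": time; "joint_pos": joint angles; "qvel": joint speeds; "tau": joint torques, N m; "tool_pos": TCP position; "orientation": TCP orientation; "force": force on the tool from outside, world axes, zero at the start; "moment": the same for the moment, N m; "opening": finger opening in m.
Only numpy, scipy, OpenCV 4.12 (cv2) and the standard library are available. Lean on these libraries where they do the work, as an engineer would, in place of code of your own. Each camera call takes 0.05 s, during which the arm holds its last target. There are 200 camera calls.

## Working session

There is one attempt and no reset: what is moved stays moved. The work goes in short steps, Python scripts to look and compute and a shell command to move; the robot and the scene stay as the last step left them, time stands still between calls to the robot, and variables do not carry over. Pictures are saved under pics/ and viewed, about 8 in all and at most 12, crops included, and the job is handed in when it is done.

```bash
mkdir -p pics
cat > h.py <<'E'
from plant import *
import numpy as np, cv2
from scipy.spatial.transform import Rotation as R
def world(cam,uv,depth,p=None):
    p=p or camera_params(cam)
    K=np.array([[p['fx'],0,p['cx']],[0,p['fy'],p['cy']],[0,0,1.]])
    u,v=uv; n=cv2.undistortPoints(np.array([[[u,v]]],float),K,np.array([p['k1'],0,0,0.]))[0,0]
    Rm=cv2.Rodrigues(np.array(p['rvec'],float))[0]
    return Rm.T@(depth*np.array([n[0],n[1],1])-np.array(p['tvec']).ravel())
def dep(d,uv,k=2):
    u,v=map(int,np.round(uv)); w=d[v-k:v+k+1,u-k:u+k+1]; w=w[w>0]; return np.median(w) if w.size else 0
def save(n,im): cv2.imwrite('pics/'+n+'.png',cv2.cvtColor(im,cv2.COLOR_RGB2BGR))
E
python3 - <<'E'
from h import *
o=get_obs(); print({k:np.round(v,3) for k,v in o.items()})
ims=[]
for c in ['scene','side','wrist']:
    p=camera_params(c)
    im,d=snapshot(c); save(c+'0',im); np.save(c+'0.npy',d)
    for t in ['control','dial_top','start_button_top','ring_box','media_jar','ring_cone']:
        for r in boxes_of(c,t)[:2]:
            z=dep(d,r['xy']); print(c,t,np.round(r['xy']),round(r['confidence'],2),np.round(world(c,r['xy'],z,p),3) if z else None)
E
```

```text
{'clock': np.float64(0.0), 'joint_pos': array([ 9.1566e+01,  2.0592e+01,  6.3300e-01, -2.0000e-02, -7.0135e+01,
       -1.6507e+01]), 'qvel': array([0.06 , 0.077, 0.031, 0.008, 0.022, 0.001]), 'tau': array([-1.0000e-03, -5.8272e+01,  2.9306e+01,  6.9970e+00,  7.0000e-03,
       -0.0000e+00]), 'tool_pos': array([0.174, 0.652, 0.201]), 'orientation': array([ 95.089,  89.904, -99.858]), 'force': array([0.265, 0.476, 0.265]), 'moment': array([ 0.019, -0.036, -0.029]), 'opening': np.float64(0.088)}
scene control [226. 230.] 0.78 [ 0.564 -0.223  0.072]
scene dial_top [228. 228.] 0.7 [ 0.552 -0.224  0.071]
scene start_button_top [262. 208.] 0.18 [ 0.443 -0.152  0.079]
scene ring_box [260. 210.] 0.76 [ 0.444 -0.156  0.073]
scene media_jar [283. 231.] 0.72 [ 0.5   -0.071  0.044]
scene ring_cone [192. 228.] 0.75 [ 0.514 -0.362  0.026]
side control [300. 396.] 0.87 [ 0.495 -0.272  0.055]
side dial_top [312. 364.] 0.69 [ 0.527 -0.229  0.072]
side start_button_top [254. 406.] 0.61 [ 0.421 -0.288  0.076]
side ring_box [242. 352.] 0.65 [ 0.42  -0.183  0.084]
side ring_box [303. 392.] 0.23 [ 0.499 -0.273  0.062]
side media_jar [267. 323.] 0.61 [ 0.475 -0.112  0.07 ]
side ring_cone [325. 463.] 0.98 [ 0.503 -0.381  0.033]
side ring_cone [255. 407.] 0.4 [ 0.422 -0.291  0.076]
```

View pics/scene0.png

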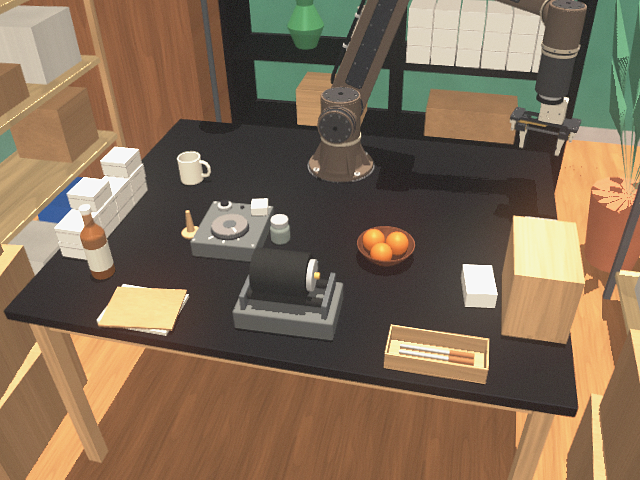

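View pics/wrist0.png

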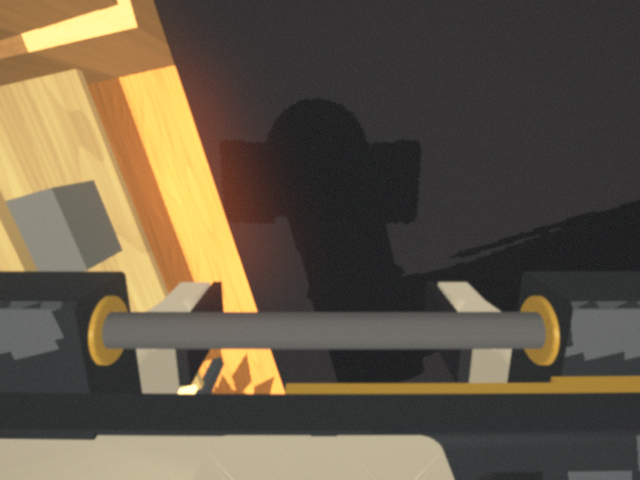

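The scene picture shows the control box at about (232,230), with the dial at (229,226), the ring box at (260,207), the start button near (224,205), the jar at (280,229) and the cone at (190,225). The wrist picture shows only bare table. Next I'll look closely at the box in the side view.

Run:
```python
from h import *
im=cv2.imread('pics/side0.png'); c=im[300:480,200:400]; cv2.imwrite('pics/sidecrop.png',cv2.resize(c,None,fx=3.3,fy=3.3,interpolation=cv2.INTER_CUBIC))
# point cloud -> dial disc plane and panel
for cam in ['side','scene']:
    d=np.load(cam+'0.npy'); p=camera_params(cam)
    K=np.array([[p['fx'],0,p['cx']],[0,p['fy'],p['cy']],[0,0,1.]])
    v,u=np.mgrid[0:480,0:640]; n=cv2.undistortPoints(np.stack([u,v],-1).reshape(-1,1,2).astype(float),K,np.array([p['k1'],0,0,0.]))[:,0]
    P=np.c_[n,np.ones(len(n))]*d.reshape(-1,1); P=(P-np.array(p['tvec']).ravel())@cv2.Rodrigues(np.array(p['rvec'],float))[0]
    ok=(d.ravel()>0)&(np.hypot(P[:,0]-.52,P[:,1]+.24)<.2); Q=P[ok]
    np.save(cam+'cloud.npy',Q)
    dial=Q[(abs(Q[:,2]-.073)<.006)&(np.hypot(Q[:,0]-.53,Q[:,1]+.23)<.075)]
    c,r=cv2.minEnclosingCircle(dial[:,:2].astype(np.float32)); print(cam,'dial',len(dial),np.round(dial.mean(0),3),np.round(c,3),round(r,4))
    pan=Q[(Q[:,2]>.045)&(Q[:,2]<.08)&(abs(Q[:,0]-.52)<.16)]
    print(' rect',cv2.minAreaRect(pan[:,:2].astype(np.float32)*1000),len(pan))
    print(np.histogram(Q[:,2],bins=np.arange(0,.13,.006)))
o=get_obs(); M=R.from_euler('xyz',o['orientation'],degrees=True).as_matrix(); print(M.round(3))
```

```text
side dial 2757 [ 0.527 -0.232  0.072] [ 0.529 -0.229] 0.0562
 rect ((497.8309631347656, -221.530517578125), (220.5664520263672, 321.2747497558594), 3.354764699935913) 13881
(array([3111,  921,  378,  353,  401,  406,  462,  520, 4677, 4413,  573,
       1862, 2047,  528,  300,    0,    0,    0,    0,    0,    0]), array([0.   , 0.006, 0.012, 0.018, 0.024, 0.03 , 0.036, 0.042, 0.048,
       0.054, 0.06 , 0.066, 0.072, 0.078, 0.084, 0.09 , 0.096, 0.102,
       0.108, 0.114, 0.12 , 0.126]))
scene dial 641 [ 0.536 -0.226  0.073] [ 0.532 -0.226] 0.0595
 rect ((502.3226318359375, -218.9294891357422), (231.29647827148438, 318.6437683105469), 1.3032420873641968) 3191
(array([1324,  232,  152,  166,  167,  176,  172,  202,  863, 1027,  196,
        413,  538,  135,   90,    2,    0,    0,    0,    0,    0]), array([0.   , 0.006, 0.012, 0.018, 0.024, 0.03 , 0.036, 0.042, 0.048,
       0.054, 0.06 , 0.066, 0.072, 0.078, 0.084, 0.09 , 0.096, 0.102,
       0.108, 0.114, 0.12 , 0.126]))
[[-0.    -0.258 -0.966]
 [-0.    -0.966  0.258]
 [-1.     0.     0.   ]]
```

View pics/sidecrop.png

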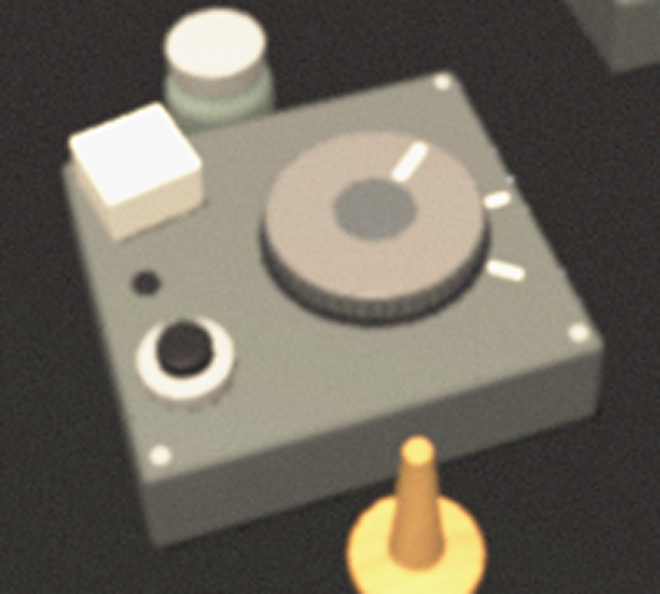

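The side crop shows the dial with its index at off, up and to the right at about (410,160), and the first and second marks clockwise of it at (497,200) and (505,270). The start button is at (185,345), the fuse cap at (146,282) and the ring box at (135,165), all clear of the dial. Dial centre is about (0.529, -0.229), button about (0.421, -0.288), box yaw about 4°. I'll move over there now and close the fingers on the way.

```bash
python3 -m pendant '[{"claw":0,"linear":[0,13.4,-17.9],"twist":0},{"claw":0,"linear":[0,13.4,-17.9],"twist":0},{"claw":0,"linear":[0,13.4,-17.9],"twist":0},{"claw":0,"linear":[0,13.4,-17.9],"twist":0},{"claw":0,"linear":[0,13.4,-17.9],"twist":0},{"claw":0,"linear":[0,13.4,-17.9],"twist":0},{"claw":0,"linear":[0,13.4,-17.9],"twist":0},{"claw":0,"linear":[0,13.4,-17.9],"twist":0},{"claw":0,"linear":[0,13.4,-17.9],"twist":0},{"claw":0,"linear":[0,13.4,-17.9],"twist":0}]'
python3 -m pendant '[{"claw":0,"linear":[0,13.4,-17.9],"twist":0},{"claw":0,"linear":[0,13.4,-17.9],"twist":0},{"claw":0,"linear":[0,13.4,-17.9],"twist":0},{"claw":0,"linear":[0,13.4,-17.9],"twist":0},{"claw":0,"linear":[0,13.4,-17.9],"twist":0},{"claw":0,"linear":[0,13.4,-17.9],"twist":0},{"claw":0,"linear":[0,13.4,-17.9],"twist":0},{"claw":0,"linear":[0,13.4,-17.9],"twist":0},{"claw":0,"linear":[0,13.4,-17.9],"twist":0},{"claw":0,"linear":[0,13.4,-17.9],"twist":0}]'
python3 -c "
from plant import *;print(get_obs()['joint_pos'])"
```

```text
clock: 1.88
tool_pos: [0.313, 0.4756, 0.2025]
orientation: [-91.2, 90.0, 73.9]
force: [0.8, -0.5, 0.8]
opening: 0.0265
clock: 2.72
tool_pos: [0.4514, 0.3, 0.2026]
orientation: [-111.7, 90.0, 53.3]
force: [0.7, 0.4, -0.0]
opening: 0.0006
[ 5.43294774e+01  8.00283818e+00 -1.61508765e+01  5.37866989e-04
 -6.58183272e+01  2.07308212e+01]
```

```bash
python3 -m pendant '[{"claw":0,"linear":[0,24.6,-10.7],"twist":0},{"claw":0,"linear":[0,24.6,-10.7],"twist":0},{"claw":0,"linear":[0,24.6,-10.7],"twist":0},{"claw":0,"linear":[0,24.6,-10.7],"twist":0},{"claw":0,"linear":[0,24.6,-10.7],"twist":0},{"claw":0,"linear":[0,24.6,-10.7],"twist":0},{"claw":0,"linear":[0,24.6,-10.7],"twist":0},{"claw":0,"linear":[0,24.6,-10.7],"twist":0},{"claw":0,"linear":[0,24.6,-10.7],"twist":0},{"claw":0,"linear":[0,24.6,-10.7],"twist":0}]'
python3 -m pendant '[{"claw":0,"linear":[0,24.6,-10.7],"twist":0},{"claw":0,"linear":[0,24.6,-10.7],"twist":0},{"claw":0,"linear":[0,24.6,-10.7],"twist":0},{"claw":0,"linear":[0,24.6,-10.7],"twist":0},{"claw":0,"linear":[0,24.6,-10.7],"twist":0},{"claw":0,"linear":[0,24.6,-10.7],"twist":0},{"claw":0,"linear":[0,24.6,-10.7],"twist":0},{"claw":0,"linear":[0,24.6,-10.7],"twist":0},{"claw":0,"linear":[0,24.6,-10.7],"twist":0},{"claw":0,"linear":[0,24.6,-10.7],"twist":0}]'
python3 - <<'E'
from h import *
o=get_obs(); print(o['joint_pos'].round(1) if hasattr(o['joint_pos'],'round') else o['joint_pos'],o['tool_pos']); print(R.from_euler('xyz',o['orientation'],degrees=True).as_matrix().round(3))
p=camera_params('wrist'); im,d=snapshot('wrist'); save('wrist1',im)
for t in ['dial_top','start_button_top']:
    for r in boxes_of('wrist',t)[:2]:
        z=dep(d,r['xy']); print(t,np.round(r['xy']),round(r['confidence'],2),np.round(world('wrist',r['xy'],z,p),4) if z else None)
print('finger cols depth',[ (v,round(float(dep(d,(320,v))),3)) for v in range(150,470,40)])
K=np.array([[p['fx'],0,p['cx']],[0,p['fy'],p['cy']],[0,0,1.]])
v,u=np.mgrid[0:480,0:640]; n=cv2.undistortPoints(np.stack([u,v],-1).reshape(-1,1,2).astype(float),K,np.array([p['k1'],0,0,0.]))[:,0]
P=np.c_[n,np.ones(len(n))]*d.reshape(-1,1); P=(P-np.array(p['tvec']).ravel())@cv2.Rodrigues(np.array(p['rvec'],float))[0]
ok=d.ravel()>0; P=P[ok]
M=R.from_euler('xyz',o['orientation'],degrees=True).as_matrix(); T=(P-np.array(o['tool_pos']))@M
f=T[(T[:,0]>-.03)&(T[:,0]<.01)]; print('finger near tip in tool frame',len(f)); 
if len(f):
  for a in np.arange(-.03,.01,.005):
    g=f[(f[:,0]>=a)&(f[:,0]<a+.005)]
    if len(g): print(round(a,3),g.min(0).round(4),g.max(0).round(4))
dd=P[(abs(P[:,2]-.073)<.005)&(np.hypot(P[:,0]-.53,P[:,1]+.23)<.062)]; print('dial',len(dd),cv2.minEnclosingCircle(dd[:,:2].astype(np.float32)) if len(dd) else 0, np.median(dd[:,2]))
E
```

```text
clock: 3.55
tool_pos: [0.4908, 0.0344, 0.2027]
orientation: [-142.5, 90.0, 22.6]
force: [0.3, 0.9, -0.3]
opening: 0.0008
clock: 4.38
tool_pos: [0.5308, -0.231, 0.2025]
orientation: [-168.2, 90.0, -3.2]
force: [0.6, 0.4, -0.7]
opening: 0.0007
[ -4.2  11.5 -11.8  -0.  -66.7  79.2] [ 0.5308207  -0.23102766  0.20254923]
[[ 0.    -0.258 -0.966]
 [-0.    -0.966  0.258]
 [-1.    -0.    -0.   ]]
dial_top [323. 223.] 0.73 [ 0.5337 -0.2322  0.0738]
finger cols depth [(150, 0.321), (190, 0.311), (230, 0.319), (270, 0.329), (310, 0.14), (350, 0.125), (390, 0.074), (430, 0.06)]
finger near tip in tool frame 76
-0.03 [-0.03   -0.0063 -0.0116] [-0.0251  0.0071 -0.0094]
-0.025 [-0.0249 -0.0025 -0.0097] [-0.0246  0.0013 -0.0096]
dial 12596 ((0.5287362337112427, -0.2288835197687149), 0.05527161434292793) 0.07367818302110722
```

View pics/wrist1.png

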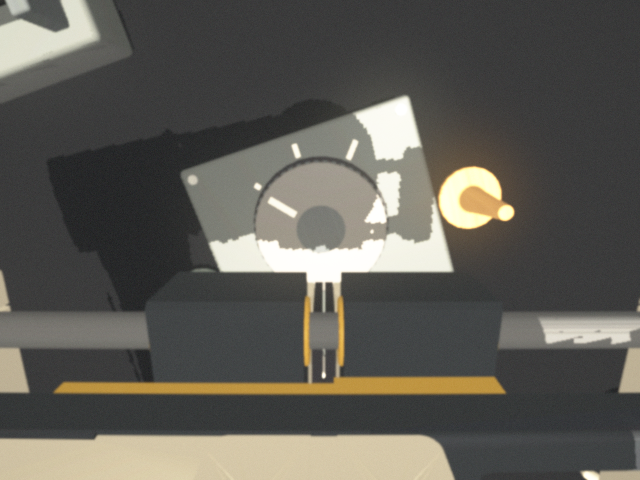

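The wrist picture confirms the dial centred at (321,229), index at (283,207), and the first mark at (295,151) further clockwise. The closed fingertips are only about 14 mm wide, so I'll use them as a single fingertip. I'll descend to 10 mm above the dial, 36 mm out on the tool's −z side.

```bash
python3 -m pendant '[{"claw":0,"linear":[11.9,-0.15,-3.35],"twist":0},{"claw":0,"linear":[11.9,-0.15,-3.35],"twist":0},{"claw":0,"linear":[11.9,-0.15,-3.35],"twist":0},{"claw":0,"linear":[11.9,-0.15,-3.35],"twist":0},{"claw":0,"linear":[11.9,-0.15,-3.35],"twist":0},{"claw":0,"linear":[11.9,-0.15,-3.35],"twist":0},{"claw":0,"linear":[11.9,-0.15,-3.35],"twist":0},{"claw":0,"linear":[11.9,-0.15,-3.35],"twist":0},{"claw":0,"linear":[11.9,-0.15,-3.35],"twist":0},{"claw":0,"linear":[11.9,-0.15,-3.35],"twist":0}]'
python3 -m pendant '[{"claw":0,"linear":[2,0,0],"twist":0},{"claw":0,"linear":[2,0,0],"twist":0},{"claw":0,"linear":[2,0,0],"twist":0},{"claw":0,"linear":[1,0,0],"twist":0},{"claw":0,"linear":[1,0,0],"twist":0},{"claw":0,"linear":[1,0,0],"twist":0},{"claw":0,"linear":[0,0,0],"twist":0},{"claw":0,"linear":[0,0,0],"twist":0},{"claw":0,"linear":[0,0,0],"twist":0},{"claw":0,"linear":[0,0,0],"twist":0}]'
```

```text
clock: 5.37
tool_pos: [0.5638, -0.2369, 0.0821]
orientation: [15.1, 90.0, -179.9]
force: [0.5, 0.7, -0.2]
opening: 0.0003
clock: 6.2
tool_pos: [0.5636, -0.2368, 0.0745]
orientation: [-173.7, 90.0, -8.7]
force: [-0.1, -0.7, 0.1]
opening: 0.0006
```

```bash
python3 -m pendant '[{"claw":0,"linear":[0.5,0,0],"twist":0},{"claw":0,"linear":[0.5,0,0],"twist":0},{"claw":0,"linear":[0.5,0,0],"twist":0},{"claw":0,"linear":[0.5,0,0],"twist":0},{"claw":0,"linear":[0,0,0],"twist":0},{"claw":0,"linear":[0,0,0],"twist":0},{"claw":0,"linear":[0,0,0],"twist":0},{"claw":0,"linear":[0,0,0],"twist":0},{"claw":0,"linear":[0,0,0],"twist":0},{"claw":0,"linear":[0,0,0],"twist":0}]'
```

```text
clock: 7.03
tool_pos: [0.5635, -0.2368, 0.0724]
orientation: [164.6, 90.0, -30.3]
force: [0.7, -0.8, -0.7]
opening: 0.0004
```

```bash
python3 -m pendant '[{"claw":0,"linear":[0.5,0,0],"twist":0},{"claw":0,"linear":[0.5,0,0],"twist":0},{"claw":0,"linear":[0,0,0],"twist":0},{"claw":0,"linear":[0,0,0],"twist":0},{"claw":0,"linear":[0,0,0],"twist":0},{"claw":0,"linear":[0,0,0],"twist":0},{"claw":0,"linear":[0,0,0],"twist":0},{"claw":0,"linear":[0,0,0],"twist":0},{"claw":0,"linear":[0,0,0],"twist":0},{"claw":0,"linear":[0,0,0],"twist":0}]'
```

```text
clock: 7.87
tool_pos: [0.5635, -0.2368, 0.0714]
orientation: [174.8, 90.0, -20.1]
force: [-0.1, 0.3, -0.1]
opening: 0.0006
```

```bash
python3 -m pendant '[{"claw":0,"linear":[0.5,0,0],"twist":0},{"claw":0,"linear":[0.5,0,0],"twist":0},{"claw":0,"linear":[0,0,0],"twist":0},{"claw":0,"linear":[0,0,0],"twist":0},{"claw":0,"linear":[0,0,0],"twist":0},{"claw":0,"linear":[0,0,0],"twist":0},{"claw":0,"linear":[0,0,0],"twist":0},{"claw":0,"linear":[0,0,0],"twist":0},{"claw":0,"linear":[0,0,0],"twist":0},{"claw":0,"linear":[0,0,0],"twist":0}]'
```

```text
clock: 8.7
tool_pos: [0.5635, -0.2368, 0.0704]
orientation: [-157.1, 90.0, 7.9]
force: [-0.2, -0.3, -0.2]
opening: 0.0006
```

No contact yet, although z is already below 73 mm, so I'll look before going on.

Run:
```python
from h import *
im,d=snapshot('side'); c=im[280:440,230:430]; save('side2',cv2.resize(c,None,fx=4,fy=3.7,interpolation=cv2.INTER_CUBIC) if 0 else cv2.resize(c,None,fx=3.7,fy=3.7,interpolation=cv2.INTER_CUBIC))
print(get_obs()['force'],get_obs()['tau'])
```

```text
[ 0.52213619  0.48283382 -0.70554992] [-6.99269276e-04 -5.41975951e+01  2.45398539e+01  5.75611889e+00
  8.37341230e-02  2.09079712e-05]
```

View pics/side2.png

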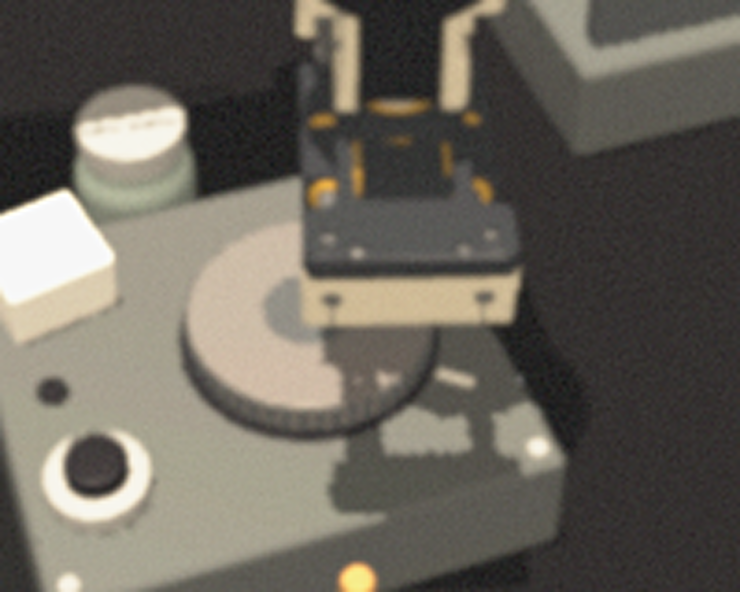

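The crop shows the gripper over the right part of the dial, with its tips hidden or in shadow near (385,350). I'll project the commanded TCP into this view and compare it with the depth.

Run:
```python
from h import *
im,d=snapshot('side'); p=camera_params('side'); o=get_obs(); M=R.from_euler('xyz',o['orientation'],degrees=True).as_matrix(); t=np.array(o['tool_pos'])
K=np.array([[p['fx'],0,p['cx']],[0,p['fy'],p['cy']],[0,0,1.]]); dc=np.array([p['k1'],0,0,0.])
for x in [0,-.02,-.04,-.06,-.08]:
    w=t+M@[x,0,0]; q=cv2.projectPoints(w.reshape(1,1,3),np.array(p['rvec'],float),np.array(p['tvec'],float),K,dc)[0].ravel()
    cz=(cv2.Rodrigues(np.array(p['rvec'],float))[0]@w+np.array(p['tvec']).ravel())[2]
    print(x,q.round(1),'crop',((q-[230,280])*3.7).round(),'camz',round(cz,3),'seen',round(float(dep(d,q,1)),3))
C=-cv2.Rodrigues(np.array(p['rvec'],float))[0].T@np.array(p['tvec']).ravel(); print('cam',C)
# cloud along tool frame
v,u=np.mgrid[280:440,230:430]; n=cv2.undistortPoints(np.stack([u,v],-1).reshape(-1,1,2).astype(float),K,dc)[:,0]
P=np.c_[n,np.ones(len(n))]*d[280:440,230:430].reshape(-1,1); P=(P-np.array(p['tvec']).ravel())@cv2.Rodrigues(np.array(p['rvec'],float))[0]
T=(P-t)@M
for a in np.arange(-.1,.01,.01):
    g=T[(T[:,0]>=a)&(T[:,0]<a+.01)&(abs(T[:,1])<.12)&(abs(T[:,2])<.06)]
    if len(g): print(round(a,3),len(g),np.percentile(g,[2,98],axis=0).round(3)[:,1:].tolist())
```

```text
0 [335.3 363.3] crop [390. 308.] camz 0.79 seen 0.663
-0.02 [335.6 354.8] crop [391. 277.] camz 0.779 seen 0.644
-0.04 [335.8 345.9] crop [392. 244.] camz 0.768 seen 0.643
-0.06 [336.1 336.8] crop [392. 210.] camz 0.757 seen 0.657
-0.08 [336.3 327.4] crop [393. 176.] camz 0.746 seen 0.701
cam [ 0.38318103 -0.75660042  0.67638158]
-0.1 327 [[-0.082, -0.037], [0.089, 0.039]]
-0.09 27 [[-0.082, -0.037], [0.088, 0.038]]
-0.01 1106 [[-0.047, -0.009], [0.052, 0.059]]
-0.0 323 [[-0.031, -0.015], [0.055, 0.058]]
```

The occlusion fits the geometry: the gripper body simply hides the tips. There may be a few mm of height bias, so I'll keep going down in small steps and watch the force.

```bash
python3 -m pendant '[{"claw":0,"linear":[0.4,0,0],"twist":0},{"claw":0,"linear":[0.4,0,0],"twist":0},{"claw":0,"linear":[0.4,0,0],"twist":0},{"claw":0,"linear":[0,0,0],"twist":0},{"claw":0,"linear":[0,0,0],"twist":0},{"claw":0,"linear":[0,0,0],"twist":0},{"claw":0,"linear":[0,0,0],"twist":0},{"claw":0,"linear":[0,0,0],"twist":0},{"claw":0,"linear":[0,0,0],"twist":0},{"claw":0,"linear":[0,0,0],"twist":0}]'
```

```text
clock: 9.63
tool_pos: [0.5635, -0.2368, 0.0692]
orientation: [-173.9, 90.0, -8.8]
force: [0.6, 1.0, 0.7]
opening: 0.0
```

```bash
python3 -m pendant '[{"claw":0,"linear":[0.4,0,0],"twist":0},{"claw":0,"linear":[0.4,0,0],"twist":0},{"claw":0,"linear":[0.4,0,0],"twist":0},{"claw":0,"linear":[0,0,0],"twist":0},{"claw":0,"linear":[0,0,0],"twist":0},{"claw":0,"linear":[0,0,0],"twist":0},{"claw":0,"linear":[0,0,0],"twist":0},{"claw":0,"linear":[0,0,0],"twist":0},{"claw":0,"linear":[0,0,0],"twist":0},{"claw":0,"linear":[0,0,0],"twist":0}]'
```

```text
clock: 10.47
tool_pos: [0.5635, -0.2368, 0.068]
orientation: [-177.5, 90.0, -12.4]
force: [0.2, 0.3, 0.3]
opening: 0.0003
```

Run:
```python
from h import *
p=camera_params('wrist'); o=get_obs(); im,d=snapshot('wrist'); save('wrist3',im)
K=np.array([[p['fx'],0,p['cx']],[0,p['fy'],p['cy']],[0,0,1.]])
for r in boxes_of('wrist','dial_top')[:2]:
    z=dep(d,r['xy']); print(r, world('wrist',r['xy'],z,p).round(4))
q=cv2.projectPoints(np.array(o['tool_pos']).reshape(1,1,3),np.array(p['rvec'],float),np.array(p['tvec'],float),K,np.array([p['k1'],0,0,0.]))[0]; print(q)
```

```text
{'xy': [324.2, 262.1], 'confidence': 0.85} [ 0.5753 -0.241   0.0735]
{'xy': [485.7, 476.2], 'confidence': 0.27} [ 0.4316 -0.2958  0.0753]
[[[322.12595582 282.52848751]]]
```

View pics/wrist3.png

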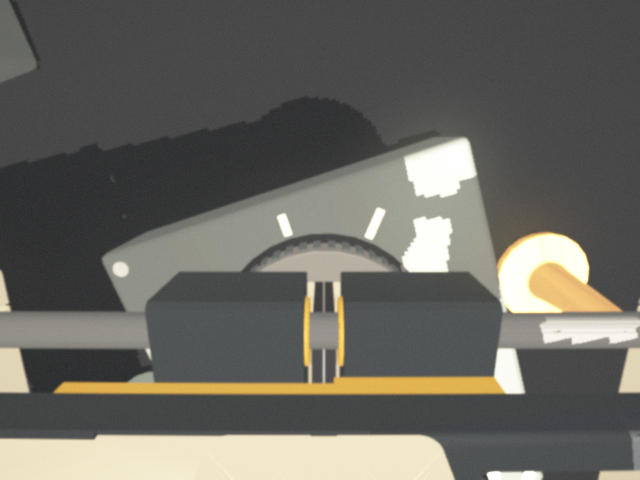

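The wrist view shows the tips at (322,282), over the dial face and clear of its rim, with the first mark at (285,224). The lateral position is right, so I'll keep descending.

```bash
python3 -m pendant '[{"claw":0,"linear":[0.5,0,0],"twist":0},{"claw":0,"linear":[0.5,0,0],"twist":0},{"claw":0,"linear":[0.5,0,0],"twist":0},{"claw":0,"linear":[0.5,0,0],"twist":0},{"claw":0,"linear":[0,0,0],"twist":0},{"claw":0,"linear":[0,0,0],"twist":0},{"claw":0,"linear":[0,0,0],"twist":0},{"claw":0,"linear":[0,0,0],"twist":0},{"claw":0,"linear":[0,0,0],"twist":0},{"claw":0,"linear":[0,0,0],"twist":0}]'
```

```text
clock: 11.4
tool_pos: [0.5635, -0.2368, 0.066]
orientation: [-179.7, 90.0, -14.7]
force: [-0.3, -0.0, 0.8]
opening: 0.0001
```

```bash
python3 -m pendant '[{"claw":0,"linear":[0.5,0,0],"twist":0},{"claw":0,"linear":[0.5,0,0],"twist":0},{"claw":0,"linear":[0.5,0,0],"twist":0},{"claw":0,"linear":[0.5,0,0],"twist":0},{"claw":0,"linear":[0,0,0],"twist":0},{"claw":0,"linear":[0,0,0],"twist":0},{"claw":0,"linear":[0,0,0],"twist":0},{"claw":0,"linear":[0,0,0],"twist":0},{"claw":0,"linear":[0,0,0],"twist":0},{"claw":0,"linear":[0,0,0],"twist":0}]'
```

```text
clock: 12.23
tool_pos: [0.5635, -0.2369, 0.064]
orientation: [161.1, 90.0, -33.8]
force: [1.1, -0.5, -1.2]
opening: 0.0003
```

Run:
```python
from h import *
im,d=snapshot('scene'); p=camera_params('scene'); o=get_obs(); M=R.from_euler('xyz',o['orientation'],degrees=True).as_matrix(); t=np.array(o['tool_pos'])
c=im[150:270,150:310]; save('scene4',cv2.resize(c,None,fx=5,fy=5,interpolation=cv2.INTER_CUBIC))
K=np.array([[p['fx'],0,p['cx']],[0,p['fy'],p['cy']],[0,0,1.]]); dc=np.array([p['k1'],0,0,0.])
for x in [0,-.05]:
    w=t+M@[x,0,0]; q=cv2.projectPoints(w.reshape(1,1,3),np.array(p['rvec'],float),np.array(p['tvec'],float),K,dc)[0].ravel(); print(((q-[150,150])*5).round())
v,u=np.mgrid[150:270,150:310]; n=cv2.undistortPoints(np.stack([u,v],-1).reshape(-1,1,2).astype(float),K,dc)[:,0]
P=np.c_[n,np.ones(len(n))]*d[150:270,150:310].reshape(-1,1); P=(P-np.array(p['tvec']).ravel())@cv2.Rodrigues(np.array(p['rvec'],float))[0]
g=P[(abs(P[:,0]-t[0])<.02)&(abs(P[:,1]-t[1])<.015)]; print(np.histogram(g[:,2],bins=np.arange(.05,.2,.01)))
```

```text
[362. 409.]
[352. 340.]
(array([ 7, 31, 53,  6, 23, 24, 24, 27,  9,  0,  0,  0,  4,  2,  2]), array([0.05, 0.06, 0.07, 0.08, 0.09, 0.1 , 0.11, 0.12, 0.13, 0.14, 0.15,
       0.16, 0.17, 0.18, 0.19, 0.2 ]))
```

View pics/scene4.png

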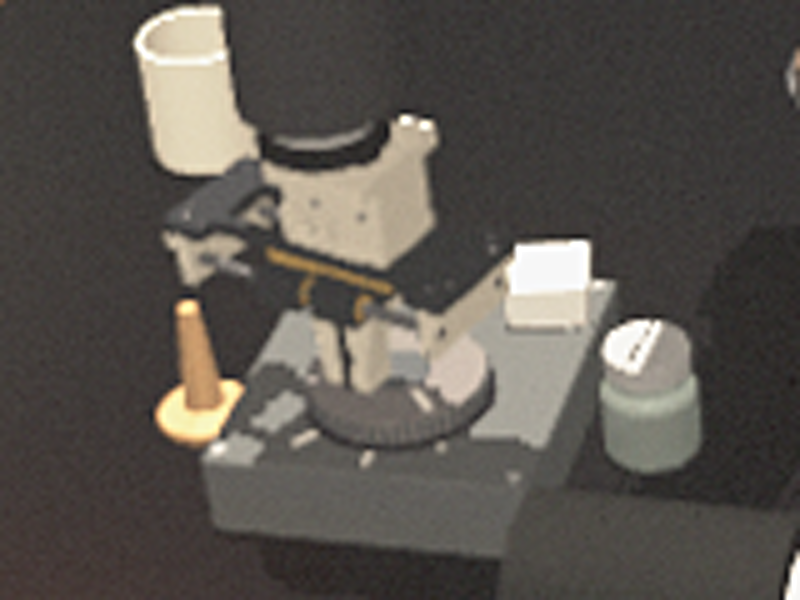

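The scene crop shows the real tips at (365,390), while the reported TCP projects to (362,409). So the closed tips end about 10 mm above the reported TCP and are almost on the dial. I'll continue in small steps.

```bash
python3 -m pendant '[{"claw":0,"linear":[0.5,0,0],"twist":0},{"claw":0,"linear":[0.5,0,0],"twist":0},{"claw":0,"linear":[0.5,0,0],"twist":0},{"claw":0,"linear":[0,0,0],"twist":0},{"claw":0,"linear":[0,0,0],"twist":0},{"claw":0,"linear":[0,0,0],"twist":0},{"claw":0,"linear":[0,0,0],"twist":0},{"claw":0,"linear":[0,0,0],"twist":0}, {"claw":0,"linear":[0,0,0],"twist":0},{"claw":0,"linear":[0,0,0],"twist":0}]'
```

```text
clock: 13.12
tool_pos: [0.5635, -0.2368, 0.0625]
orientation: [157.0, 90.0, -37.9]
force: [-0.7, -0.6, -0.5]
opening: 0.0002
```

```bash
python3 -m pendant '[{"claw":0,"linear":[0.5,0,0],"twist":0},{"claw":0,"linear":[0.5,0,0],"twist":0},{"claw":0,"linear":[0.5,0,0],"twist":0},{"claw":0,"linear":[0,0,0],"twist":0},{"claw":0,"linear":[0,0,0],"twist":0},{"claw":0,"linear":[0,0,0],"twist":0},{"claw":0,"linear":[0,0,0],"twist":0},{"claw":0,"linear":[0,0,0],"twist":0}, {"claw":0,"linear":[0,0,0],"twist":0},{"claw":0,"linear":[0,0,0],"twist":0}]'
```

```text
clock: 13.95
tool_pos: [0.5635, -0.2368, 0.061]
orientation: [97.1, 90.0, -97.8]
force: [-1.0, 0.0, -0.1]
opening: 0.0003
```

```bash
python3 -m pendant '[{"claw":0,"linear":[0.4,0,0],"twist":0},{"claw":0,"linear":[0.4,0,0],"twist":0},{"claw":0,"linear":[0.4,0,0],"twist":0},{"claw":0,"linear":[0.4,0,0],"twist":0},{"claw":0,"linear":[0.4,0,0],"twist":0},{"claw":0,"linear":[0,0,0],"twist":0},{"claw":0,"linear":[0,0,0],"twist":0},{"claw":0,"linear":[0,0,0],"twist":0}, {"claw":0,"linear":[0,0,0],"twist":0},{"claw":0,"linear":[0,0,0],"twist":0}]'
```

```text
clock: 14.78
tool_pos: [0.5636, -0.2368, 0.059]
orientation: [-169.9, 90.0, -4.9]
force: [0.4, -0.2, -0.7]
opening: 0.0007
```

```bash
python3 -m pendant '[{"claw":0,"linear":[0.4,0,0],"twist":0},{"claw":0,"linear":[0.4,0,0],"twist":0},{"claw":0,"linear":[0.4,0,0],"twist":0},{"claw":0,"linear":[0.4,0,0],"twist":0},{"claw":0,"linear":[0.4,0,0],"twist":0},{"claw":0,"linear":[0,0,0],"twist":0},{"claw":0,"linear":[0,0,0],"twist":0},{"claw":0,"linear":[0,0,0],"twist":0}, {"claw":0,"linear":[0,0,0],"twist":0},{"claw":0,"linear":[0,0,0],"twist":0}]'
```

```text
clock: 15.62
tool_pos: [0.5635, -0.2368, 0.057]
orientation: [-166.1, 90.0, -1.0]
force: [1.6, 0.7, 0.2]
opening: 0.0004
```

Run:
```python
from h import *
im,d=snapshot('scene'); p=camera_params('scene'); o=get_obs(); t=np.array(o['tool_pos'])
K=np.array([[p['fx'],0,p['cx']],[0,p['fy'],p['cy']],[0,0,1.]]); dc=np.array([p['k1'],0,0,0.])
v,u=np.mgrid[150:270,150:310]; n=cv2.undistortPoints(np.stack([u,v],-1).reshape(-1,1,2).astype(float),K,dc)[:,0]
P=np.c_[n,np.ones(len(n))]*d[150:270,150:310].reshape(-1,1); P=(P-np.array(p['tvec']).ravel())@cv2.Rodrigues(np.array(p['rvec'],float))[0]
P=P.reshape(120,160,3)
for r in range(60,92): print(r,[tuple((P[r,c]*1000).round().astype(int)) for c in (67,70,73,76)], im[150+r,220:228:3].mean(1).round())
```

```text
60 [(np.int64(600), np.int64(-226), np.int64(168)), (np.int64(595), np.int64(-219), np.int64(166)), (np.int64(595), np.int64(-210), np.int64(167)), (np.int64(584), np.int64(-206), np.int64(160))] [59. 58. 91.]
61 [(np.int64(603), np.int64(-225), np.int64(167)), (np.int64(607), np.int64(-214), np.int64(171)), (np.int64(595), np.int64(-211), np.int64(164)), (np.int64(580), np.int64(-209), np.int64(153))] [ 62. 105.  52.]
62 [(np.int64(604), np.int64(-225), np.int64(164)), (np.int64(607), np.int64(-214), np.int64(168)), (np.int64(600), np.int64(-209), np.int64(164)), (np.int64(586), np.int64(-206), np.int64(155))] [ 64. 116.  54.]
63 [(np.int64(605), np.int64(-225), np.int64(161)), (np.int64(609), np.int64(-214), np.int64(166)), (np.int64(606), np.int64(-206), np.int64(165)), (np.int64(607), np.int64(-197), np.int64(167))] [51. 99. 79.]
64 [(np.int64(606), np.int64(-225), np.int64(159)), (np.int64(605), np.int64(-216), np.int64(159)), (np.int64(609), np.int64(-206), np.int64(163)), (np.int64(607), np.int64(-197), np.int64(163))] [ 52. 100.  99.]
65 [(np.int64(611), np.int64(-223), np.in
[... 4929 characters left out ...]
 np.int64(57)), (np.int64(579), np.int64(-221), np.int64(55))] [69. 77. 82.]
89 [(np.int64(591), np.int64(-244), np.int64(57)), (np.int64(588), np.int64(-236), np.int64(56)), (np.int64(587), np.int64(-227), np.int64(56)), (np.int64(580), np.int64(-221), np.int64(52))] [69. 48. 60.]
90 [(np.int64(595), np.int64(-243), np.int64(56)), (np.int64(590), np.int64(-236), np.int64(53)), (np.int64(595), np.int64(-224), np.int64(59)), (np.int64(587), np.int64(-218), np.int64(54))] [ 85. 155.  75.]
91 [(np.int64(601), np.int64(-240), np.int64(57)), (np.int64(598), np.int64(-232), np.int64(57)), (np.int64(598), np.int64(-223), np.int64(58)), (np.int64(590), np.int64(-217), np.int64(53))] [ 89. 189.  90.]
```

The finger bottoms read z ≈ 0.075–0.077, only a millimetre or two above the dial. I'll go on carefully.

```bash
python3 -m pendant '[{"claw":0,"linear":[0.5,0,0],"twist":0},{"claw":0,"linear":[0.5,0,0],"twist":0},{"claw":0,"linear":[0.5,0,0],"twist":0},{"claw":0,"linear":[0,0,0],"twist":0},{"claw":0,"linear":[0,0,0],"twist":0},{"claw":0,"linear":[0,0,0],"twist":0},{"claw":0,"linear":[0,0,0],"twist":0},{"claw":0,"linear":[0,0,0],"twist":0}, {"claw":0,"linear":[0,0,0],"twist":0},{"claw":0,"linear":[0,0,0],"twist":0}]'
```

```text
clock: 16.5
tool_pos: [0.5635, -0.2368, 0.0555]
orientation: [178.5, 90.0, -16.5]
force: [0.2, 0.2, 1.0]
opening: 0.0006
```

```bash
python3 -m pendant '[{"claw":0,"linear":[0.5,0,0],"twist":0},{"claw":0,"linear":[0.5,0,0],"twist":0},{"claw":0,"linear":[0.5,0,0],"twist":0},{"claw":0,"linear":[0,0,0],"twist":0},{"claw":0,"linear":[0,0,0],"twist":0},{"claw":0,"linear":[0,0,0],"twist":0},{"claw":0,"linear":[0,0,0],"twist":0},{"claw":0,"linear":[0,0,0],"twist":0}, {"claw":0,"linear":[0,0,0],"twist":0},{"claw":0,"linear":[0,0,0],"twist":0}]'
```

```text
clock: 17.33
tool_pos: [0.5635, -0.2368, 0.054]
orientation: [-150.6, 90.0, 14.4]
force: [0.4, 0.0, -0.2]
opening: 0.0004
```

```bash
python3 -m pendant '[{"claw":0,"linear":[0.5,0,0],"twist":0},{"claw":0,"linear":[0.5,0,0],"twist":0},{"claw":0,"linear":[0.5,0,0],"twist":0},{"claw":0,"linear":[0,0,0],"twist":0},{"claw":0,"linear":[0,0,0],"twist":0},{"claw":0,"linear":[0,0,0],"twist":0},{"claw":0,"linear":[0,0,0],"twist":0},{"claw":0,"linear":[0,0,0],"twist":0}, {"claw":0,"linear":[0,0,0],"twist":0},{"claw":0,"linear":[0,0,0],"twist":0}]'; python3 -c "
from plant import *
print(get_obs()['tau'])"
```

```text
clock: 18.17
tool_pos: [0.5635, -0.2369, 0.0525]
orientation: [156.0, 90.0, -39.0]
force: [0.5, 1.0, -0.8]
opening: 0.0007
[-8.83415692e-05 -5.49655116e+01  2.37943143e+01  5.58066577e+00
  8.36186693e-02  3.95105133e-05]
```

Run:
```python
from h import *
im,d=snapshot('scene'); c=im[190:250,190:270]; save('scene5',cv2.resize(c,None,fx=9,fy=9,interpolation=cv2.INTER_CUBIC))
print(boxes_of('scene','dial_top'))
```

```text
[{'xy': [229.9, 230.3], 'confidence': 0.59}]
```

View pics/scene5.png

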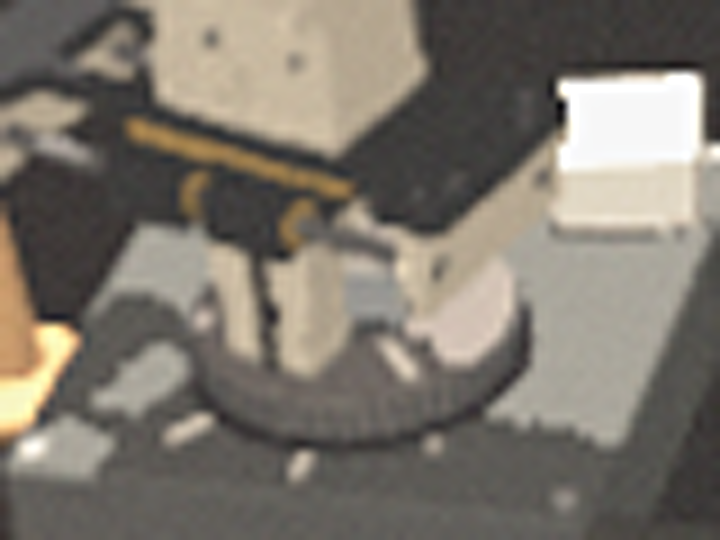

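The crop shows the tips at about (270,370), on or just above the dial's shaded face, with the index still at off at (400,355). The body is clear of everything. I'll continue.

```bash
python3 -m pendant '[{"claw":0,"linear":[0.5,0,0],"twist":0},{"claw":0,"linear":[0.5,0,0],"twist":0},{"claw":0,"linear":[0.5,0,0],"twist":0},{"claw":0,"linear":[0,0,0],"twist":0},{"claw":0,"linear":[0,0,0],"twist":0},{"claw":0,"linear":[0,0,0],"twist":0},{"claw":0,"linear":[0,0,0],"twist":0},{"claw":0,"linear":[0,0,0],"twist":0}, {"claw":0,"linear":[0,0,0],"twist":0},{"claw":0,"linear":[0,0,0],"twist":0}]'
```

```text
clock: 19.1
tool_pos: [0.5635, -0.2369, 0.051]
orientation: [-179.7, 90.0, -14.7]
force: [-0.9, -0.3, 0.2]
opening: 0.0005
```

```bash
python3 -m pendant '[{"claw":0,"linear":[0.5,0,0],"twist":0},{"claw":0,"linear":[0.5,0,0],"twist":0},{"claw":0,"linear":[0.5,0,0],"twist":0},{"claw":0,"linear":[0.5,0,0],"twist":0},{"claw":0,"linear":[0,0,0],"twist":0},{"claw":0,"linear":[0,0,0],"twist":0},{"claw":0,"linear":[0,0,0],"twist":0},{"claw":0,"linear":[0,0,0],"twist":0}, {"claw":0,"linear":[0,0,0],"twist":0},{"claw":0,"linear":[0,0,0],"twist":0}]'
```

```text
clock: 19.93
tool_pos: [0.5635, -0.2369, 0.0491]
orientation: [129.7, 90.0, -65.2]
force: [-1.5, 0.3, 4.2]
opening: 0.0001
```

Contact at last: 4 N up, with the TCP reading 0.0491. That makes the closed tips about 24 mm shorter than reported. I'll press a little more.

```bash
python3 -m pendant '[{"claw":0,"linear":[0.2,0,0],"twist":0},{"claw":0,"linear":[0.2,0,0],"twist":0},{"claw":0,"linear":[0.1,0,0],"twist":0},{"claw":0,"linear":[0,0,0],"twist":0},{"claw":0,"linear":[0,0,0],"twist":0},{"claw":0,"linear":[0,0,0],"twist":0},{"claw":0,"linear":[0,0,0],"twist":0},{"claw":0,"linear":[0,0,0],"twist":0}, {"claw":0,"linear":[0,0,0],"twist":0},{"claw":0,"linear":[0,0,0],"twist":0}]'
```

```text
clock: 20.77
tool_pos: [0.5636, -0.2369, 0.0491]
orientation: [149.2, 90.0, -45.8]
force: [-2.4, 1.1, 7.2]
opening: 0.0005
```

```bash
python3 -m pendant '[{"claw":0,"linear":[0.4,0,0],"twist":0},{"claw":0,"linear":[0.4,0,0],"twist":0},{"claw":0,"linear":[0,2.9,0.1],"twist":0.08},{"claw":0,"linear":[0,2.9,0.1],"twist":0.08},{"claw":0,"linear":[0,2.9,0.1],"twist":0.08},{"claw":0,"linear":[0,2.9,0.1],"twist":0.08},{"claw":0,"linear":[0,2.9,0.1],"twist":0.08},{"claw":0,"linear":[0,2.9,0.1],"twist":0.08},{"claw":0,"linear":[0,2.9,0.1],"twist":0.08},{"claw":0,"linear":[0,2.9,0.1],"twist":0.08}]'
```

```text
clock: 21.6
tool_pos: [0.5516, -0.256, 0.049]
orientation: [-139.0, 89.9, -10.8]
force: [-3.6, 3.7, 12.7]
opening: 0.0005
```

The drag went through about 0.64 rad with almost no tangential force left, so the dial is near the notch. I'll lift off and look.

```bash
python3 -m pendant '[{"claw":0,"linear":[-3,0,0],"twist":0},{"claw":0,"linear":[-6,0,0],"twist":0},{"claw":0,"linear":[-10,0,0],"twist":0},{"claw":0,"linear":[-10,0,0],"twist":-0.12},{"claw":0,"linear":[-10,0,0],"twist":-0.12},{"claw":0,"linear":[-10,0,0],"twist":-0.12},{"claw":0,"linear":[0,0,15],"twist":-0.12},{"claw":0,"linear":[0,0,15],"twist":-0.12},{"claw":0,"linear":[0,0,15],"twist":-0.04},{"claw":0,"linear":[0,0,15],"twist":0}]'
python3 - <<'E'
from h import *
o=get_obs(); print(R.from_euler('xyz',o['orientation'],degrees=True).as_matrix().round(3)[:,1:])
im,d=snapshot('side'); p=camera_params('side'); save('side6',cv2.resize(im[280:450,210:410],None,fx=3.5,fy=3.5,interpolation=cv2.INTER_CUBIC))
for t in ['start_button_top','dial_top','ring_box']:
    for r in boxes_of('side',t)[:2]:
        z=dep(d,r['xy'],1); print(t,np.round(r['xy'],1),round(r['confidence'],2),world('side',r['xy'],z,p).round(4))
E
```

```text
clock: 22.43
tool_pos: [0.4955, -0.2335, 0.0972]
orientation: [-170.9, 90.0, -5.6]
force: [-0.8, -0.6, -0.1]
opening: 0.0006
[[-0.253 -0.967]
 [-0.967  0.253]
 [-0.    -0.001]]
start_button_top [253.5 405.6] 0.76 [ 0.42   -0.2883  0.0774]
dial_top [320.1 371. ] 0.6 [ 0.5349 -0.2463  0.0713]
ring_box [240.5 352.3] 0.86 [ 0.418  -0.1828  0.0835]
ring_box [254.2 407.6] 0.62 [ 0.4204 -0.2919  0.0771]
```

View pics/side6.png

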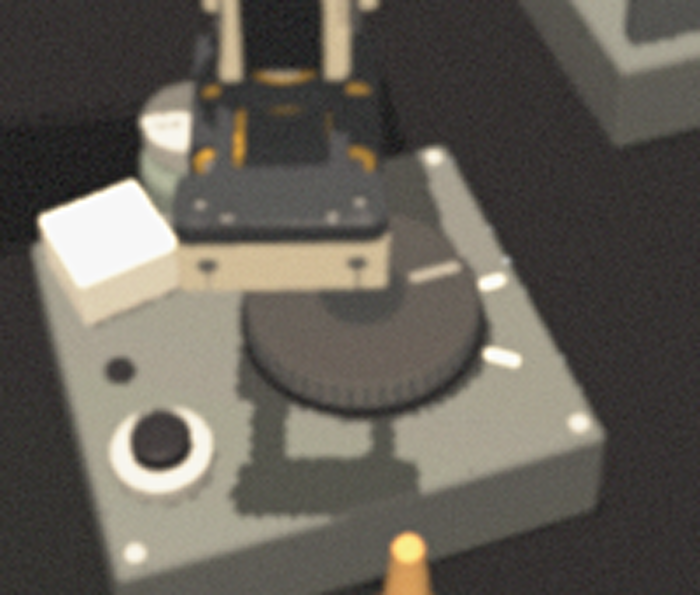

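The crop shows the index at (437,271), pointing at the shorter of the two visible marks at (492,282). The button is at (160,438), and the ring box and cone are undisturbed. I'll turn the index pixel into an angle.

Run:
```python
from h import *
p=camera_params('side')
def onz(uv,z):
    a=world('side',uv,.3,p);b=world('side',uv,1.,p); return a+(b-a)*(z-a[2])/(b[2]-a[2])
c=np.array([.5287,-.2289])
for n,uv,z in [('idx0',(324.2,348.5),.073),('idx1',(334.9,357.4),.073),('mark',(350.6,360.6),.055),('mark2',(353.4,381.6),.055)]:
    w=onz(uv,z)[:2]; print(n,w.round(4),np.degrees(np.arctan2(*(w-c)[::-1])).round(1))
print('button',onz((255.7,405.1),.077).round(4))
b=c+R.from_euler('z',4,degrees=True).as_matrix()[:2,:2]@[-.108,-.05]; print('button from dial, yaw4',b)
```

```text
idx0 [ 0.5549 -0.2027] 45.0
idx1 [ 0.566  -0.2267] 3.3
mark [ 0.5945 -0.2252] 3.2
mark2 [ 0.5839 -0.2689] -35.9
button [ 0.4233 -0.288   0.077 ]
button from dial, yaw4 [ 0.42445091 -0.2863119 ]
```

The index moved from 45.0° to 3.3°, and the first mark is at 3.2°, so the dial sits in the first notch. Next I'll move over the button at about (0.4232, −0.2876).

```bash
python3 -m pendant '[{"claw":0,"linear":[0,8.8,7],"twist":0},{"claw":0,"linear":[0,8.8,7],"twist":0},{"claw":0,"linear":[0,8.8,7],"twist":0},{"claw":0,"linear":[0,8.8,7],"twist":0},{"claw":0,"linear":[0,8.8,7],"twist":0},{"claw":0,"linear":[0,8.8,7],"twist":0},{"claw":0,"linear":[0,8.8,7],"twist":0},{"claw":0,"linear":[0,8.8,7],"twist":0},{"claw":0,"linear":[8,0,0],"twist":0},{"claw":0,"linear":[8,0,0],"twist":0}]'
python3 -m pendant '[{"claw":0,"linear":[8,0,0],"twist":0},{"claw":0,"linear":[6,0,0],"twist":0},{"claw":0,"linear":[5,0,0],"twist":0},{"claw":0,"linear":[4,0,0],"twist":0},{"claw":0,"linear":[2,0,0],"twist":0},{"claw":0,"linear":[1,0,0],"twist":0},{"claw":0,"linear":[0,0,0],"twist":0},{"claw":0,"linear":[0,0,0],"twist":0},{"claw":0,"linear":[0,0,0],"twist":0},{"claw":0,"linear":[0,0,0],"twist":0}]'
```

```text
clock: 23.47
tool_pos: [0.4233, -0.288, 0.0806]
orientation: [-175.9, 89.9, -10.9]
force: [-0.1, -0.2, -0.7]
opening: 0.0006
clock: 24.3
tool_pos: [0.4237, -0.2874, 0.055]
orientation: [-179.2, 90.0, -14.1]
force: [-0.3, 0.2, -0.8]
opening: 0.0004
```

```bash
python3 -m pendant '[{"claw":0,"linear":[1,0,0],"twist":0},{"claw":0,"linear":[1,0,0],"twist":0},{"claw":0,"linear":[1,0,0],"twist":0},{"claw":0,"linear":[1,0,0],"twist":0},{"claw":0,"linear":[0,0,0],"twist":0},{"claw":0,"linear":[0,0,0],"twist":0},{"claw":0,"linear":[0,0,0],"twist":0},{"claw":0,"linear":[0,0,0],"twist":0},{"claw":0,"linear":[0,0,0],"twist":0},{"claw":0,"linear":[0,0,0],"twist":0}]'
```

```text
clock: 25.13
tool_pos: [0.4237, -0.2875, 0.0508]
orientation: [171.0, 90.0, -23.9]
force: [0.5, 0.1, 3.0]
opening: 0.0002
```

```bash
python3 -m pendant '[{"claw":0,"linear":[1,0,0],"twist":0},{"claw":0,"linear":[1,0,0],"twist":0},{"claw":0,"linear":[1,0,0],"twist":0},{"claw":0,"linear":[0,0,0],"twist":0},{"claw":0,"linear":[0,0,0],"twist":0},{"claw":0,"linear":[0,0,0],"twist":0},{"claw":0,"linear":[0,0,0],"twist":0},{"claw":0,"linear":[0,0,0],"twist":0},{"claw":0,"linear":[0,0,0],"twist":0},{"claw":0,"linear":[0,0,0],"twist":0}]'
```

```text
clock: 25.97
tool_pos: [0.4236, -0.2875, 0.0477]
orientation: [172.8, 90.0, -22.1]
force: [0.9, -0.3, 4.0]
opening: 0.0003
```

```bash
python3 -m pendant '[{"claw":0,"linear":[0.7,0,0],"twist":0},{"claw":0,"linear":[0.7,0,0],"twist":0},{"claw":0,"linear":[0.6,0,0],"twist":0},{"claw":0,"linear":[0,0,0],"twist":0},{"claw":0,"linear":[0,0,0],"twist":0},{"claw":0,"linear":[0,0,0],"twist":0},{"claw":0,"linear":[0,0,0],"twist":0},{"claw":0,"linear":[0,0,0],"twist":0},{"claw":0,"linear":[0,0,0],"twist":0},{"claw":0,"linear":[0,0,0],"twist":0}]'
```

```text
clock: 26.8
tool_pos: [0.4237, -0.2876, 0.0468]
orientation: [155.2, 90.0, -39.7]
force: [-2.9, 3.4, 16.2]
opening: 0.0004
```

The force climbed gently (3 to 4 N) and then hit a hard stop at 16 N, so the button bottomed and was held for half a second. I'll lift away and check.

```bash
python3 -m pendant '[{"claw":0,"linear":[-4,0,0],"twist":0},{"claw":0,"linear":[-8,0,0],"twist":0},{"claw":0,"linear":[-15,0,0],"twist":0},{"claw":0,"linear":[-20,0,0],"twist":0},{"claw":0,"linear":[-20,0,0],"twist":0},{"claw":0,"linear":[-25,0,0],"twist":0},{"claw":0,"linear":[-25,0,0],"twist":0},{"claw":0,"linear":[-20,0,0],"twist":0},{"claw":0,"linear":[-15,0,0],"twist":0},{"claw":0,"linear":[0,0,0],"twist":0}]'
python3 - <<'E'
from h import *
im,d=snapshot('side'); p=camera_params('side'); save('side7',cv2.resize(im[280:480,200:420],None,fx=3,fy=3,interpolation=cv2.INTER_CUBIC))
for t in ['start_button_top','ring_box','ring_cone','media_jar']:
    for r in boxes_of('side',t)[:1]:
        z=dep(d,r['xy'],1); print(t,np.round(r['xy'],1),round(r['confidence'],2),world('side',r['xy'],z,p).round(4))
E
```

```text
clock: 27.63
tool_pos: [0.4244, -0.2879, 0.2007]
orientation: [175.3, 89.8, -19.6]
force: [1.0, -0.1, -0.1]
opening: 0.0007
start_button_top [253.7 405.1] 0.7 [ 0.4205 -0.2864  0.0759]
ring_box [241.1 359.4] 0.67 [ 0.4167 -0.1953  0.0802]
ring_cone [326.2 465.6] 0.7 [ 0.5042 -0.3812  0.0265]
media_jar [277.6 321.7] 0.83 [ 0.4962 -0.1046  0.061 ]
```

View pics/side7.png

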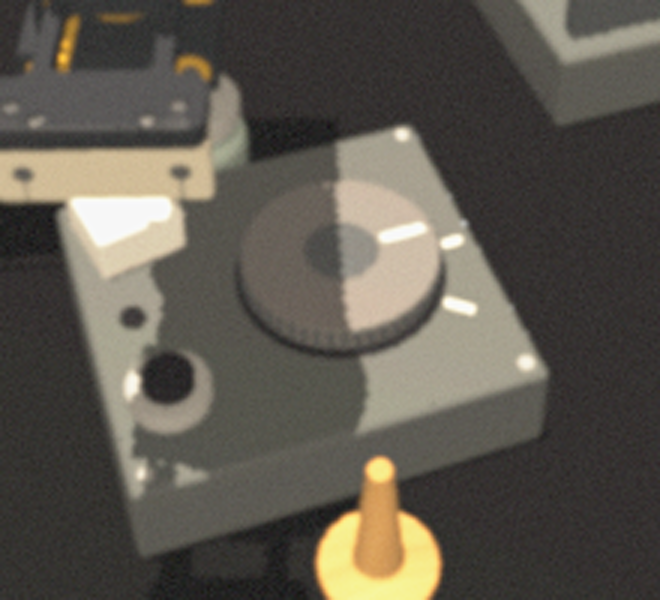

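The picture shows the dial index at (403,233), lined up with the first mark at (452,241). The button is up at (168,377), and the ring box and jar are in place; only the gripper hides part of them. Handing in.

```bash
python3 -c "
from plant import *
print(close_job())"
```

```text
the job is handed in; nothing more can be done
None
```

The dial is in the first notch, the start button was pressed fully down and came back up, and the job was handed in at about 28 s. No verdict was reported.

- **Dial:** I pressed the closed fingertips on its top with about 12 N, 36 mm from the axis, and dragged it about 0.64 rad clockwise. Once released, the index read 3.3° against 3.2° for the first mark, having started at 45°. It was still lined up in the last picture.
- **Start button:** the force rose gently from 3 to 4 N, then to 16 N at a hard stop after about 6 mm. I held it there for about half a second. After lifting off, the button showed up again, with its top at about z = 0.076.
- **Other things:** nothing touched the ring box, jar or cone. The last reading of the ring box was about 12 mm off and the jar's about 20 mm off. I put that down to the gripper hiding part of both in that view, as both look unmoved in the picture. I did not re-check the bowl, gift box or barrel; the arm only passed above the table at about 0.2 m on the way.
- **Disagreement:** the closed fingertips touched about 24 mm higher than the reported TCP. I relied on the force reading to find contact, which used about 14 s of slow descent.

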